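# Start the self-timer and present the burnishing ball to the camera

### The job

Take the stylus from its holder, press the sunken button of the camera's self-timer box fully down with it, and put the stylus back in its holder. Then lift the dish with the loose steel ball by its bridge handle to about 10 cm above the middle of the photo board and turn it a quarter turn so that its lip points squarely to the camera's side, keeping it level throughout and the ball in the middle. Finish while still holding the dish there, still and level, and do not knock the other things about.

Things in the scene. Friction and masses are not known exactly. Their poses are not given: they have to be found in the camera images.
- timer_box: grey box 96 x 72 x 45 mm fixed on the table, upright: the camera's self-timer. Origin: centre of its underside, z up. A round well in the middle of its top holds the start button; the dark display strip lies on its +x side of the well.
- button_well (a point): centre of the mouth of the well in the timer box's top, 45 mm above the table. The well is 18 mm across; the white button (15 mm across) lies 8 mm down in it, too deep and narrow for fingers.
- start_button (a joint): how far the start button is pushed down: 0 released, 0.005 m fully down. Spring: about 1.6 N to start it, 3.6 N at full travel; springs back by itself.
- holder: wooden block 64 x 64 x 55 mm fixed on the table, with one round hole in its top. Origin: centre of its underside, z up.
- holder_hole0 (a point): centre of the hole's mouth, on the block's top, 55 mm above the table. The hole is 15 mm across with a 4 mm chamfer, 45 mm deep.
- stylus: aluminium pressing stylus, 150 mm long, 35 g, standing tip down in the holder with its upper 105 mm showing (it may lean 2 to 3 degrees). Origin: the end of the tip, z along the stylus to its blunt top. 6 mm across for the first 20 mm, tapering to 12 mm at 34 mm, then 12 mm to the top.
- photo_stand: fixed stand: flat grey board 240 x 240 x 12 mm with a small black camera on a post beyond the board's -y edge, lens 93 mm above the table, 128 mm from the board's middle, looking along the stand's +y. The camera reaches 137 mm above the table. Origin: under the board's middle, z up.
- board_middle (a point): middle of the board's top face, 12 mm above the table.
- dish: shallow white round dish, 144 mm across, 24 mm high, about 0.32 kg, loose on the board. Origin: centre of its underside, z up; x points to its lip. The inside slopes down to the middle. A steel bridge handle crosses over the middle along y: flat bar 14 mm wide (x), 16 mm high, its middle 90 mm above the dish's underside, clear space of 132 mm (y) between its two posts.
- dish_lip (a point): end of the dish's only lip, a flat tongue 34 mm wide that sticks out from the rim: 103 mm from the dish's middle along the dish's x.
- dish_handle (a point): middle of the bridge bar, where it is best gripped: straight above the dish's middle, 90 mm above the underside.
- dish_middle (a point): middle of the dish's inner floor, 8 mm above its underside.
- ball_center (a point): centre of the loose steel ball (28 mm across, 88 g) that lies in the middle of the dish, under the handle; it rolls when the dish is tilted or jerked.
- jar: amber glass jar with steel lid, 52 mm across, 85 mm high; bystander
- mug: blue mug, 76 mm across, 90 mm high; bystander
- brush: brush lying on the table; bystander
- press_block: pale wooden block 70 x 40 x 35 mm; bystander
- bowl: terracotta bowl 100 mm across, 40 mm high; bystander
There are look-alikes about, which are no part of the job. Of the things that look like the dish, the smaller one is meant.

How it is judged:
By the outcome, as a careful person would: the job done as asked, in the order asked, and still so for the second after the job is handed in, while the arm keeps its last pose, push and grip.
It also fails if it takes over 54 s, if anything falls off the work surface, if the arm or the gripper's body presses on something with over 40 N, if the wrist force passes 120 N, or if a joint passes its speed limit or range.

### The arm

A 6-joint arm with a two-finger parallel gripper is mounted at the origin on the work surface. World frame = base frame: x ahead of the robot, y to its left, z up, the work surface at z = 0. Lengths are in m, angles in rad, forces in N, time in s.
With the tool pointing down it reaches from about 0.35 to 0.775 m from the base axis. Payload 5.5 kg.
Tool frame: the origin (TCP) lies midway between the tips of the shut fingers; the grasp point (between the pads) lies 19 mm behind it; z points along the fingers, y is the direction in which the jaws open and shut (so a half turn about z gives the same grasp; the last joint's range is limited). The gripper opens to 85 mm and grips with 20 to 120 N. Pads are 22 mm wide; open, the fingers measure 114 mm over their backs; the gripper's body (76 mm by 85 mm) begins 54 mm behind the grasp point. The pads swing forward as they close: fully open they stand 13 mm farther back than shut.
Start: joints at [1.163, 0.313, 0.046, 1.304, 0, 1.431], TCP at [0.152, 0.555, 0.231] pointing down, gripper open.
Joint ranges: [-2.76, 2.76], [-0.86, 1.69], [-1.03, 1.26], [-2.2, 2.34], [-1.47, 1.5], [-3.14, 3.14]. Speed limits (rad/s): [2.57, 2.57, 3.14, 3.14, 3.14, 3.14].

### API

Orientations are given as a unit quaternion [x, y, z, w].
In Python, from cell import * gives the robot as it stands. The module is installed in compiled form; this text tells all that it offers.
- The arm moves only by the shell command python3 -m handwheel 'ROWS' [FORCE]. ROWS is a JSON object of lists of equal length, an entry for each row: "linear": the shift along the tool's x, y, z in mm, a list of three; "twist": the turn, a rotation vector about the tool's x, y, z in degrees, a list of three; "gripper": the closure, from 0 (fully open) to 1 (shut). A call has 1 to 10 rows; each row shifts and turns the commanded pose from where the row before left it, along the tool's axes as they then stand; what a row does not reach is not made up. A row lasts 1/10 s, in which the tool goes at most 50 mm and 8.59 degrees, less where a joint would pass 70% of its speed; a pose out of reach is approached as far as the arm can. A call is refused whole if a number of a shift passes 50 or a number of a turn 8.59, either way. A call with a gripper value outside its range is refused whole. The fingers move at their own pace and stop on an object; FORCE is the grip in N (left out, the last holds). Time passes only in rows, so rows that do not move let the fingers close. It gives the time, the measured TCP pose, the force and the opening at its end, in the units of the state.
- get_obs(): the state, without advancing time (a new reading comes with each control period).
- read_camera(name): name is "scene" or "top" or "wrist"; returns a dict with "frame" (420x560x3 uint8, blue, green, red), "fx", "fy", "cx", "cy" (pixels), "dist" ([k1, k2, p1, p2, k3] as OpenCV has them; the pictures are not rectified), "xyz" and "orientation" of the camera in the world. Camera axes: x right, y down, z forward; pixel columns grow to the right and rows downward; lengths in m; the calibration is good to about 2 mm. A picture is of the moment at which its call begins. There is no depth.
- finish_job(): hands the job in, once; it reports no verdict.
The state is a dict: "clock": time; "joints": joint angles; "joint_vel": joint speeds; "tau": joint torques, N m; "tcp_pos": TCP position; "ee_rot": TCP orientation; "contact_force": force on the tool from outside, world axes, zero at the start; "ft_torque": the same for the moment, N m; "width": finger opening in m.
Only numpy, scipy, OpenCV 4.12 (cv2) and the standard library are available. Lean on these libraries where they do the work, as an engineer would, in place of code of your own. Each camera call takes 0.05 s, during which the arm holds its last target.

## Working session

There is one attempt and no reset: what is moved stays moved. The work goes in short steps, Python scripts to look and compute and a shell command to move; the robot and the scene stay as the last step left them, time stands still between calls to the robot, and variables do not carry over. Pictures are saved under pics/ and viewed, and the job is handed in when it is done.

```bash
mkdir -p pics
cat > h.py <<'E'
import numpy as np, cv2
from scipy.spatial.transform import Rotation as R
from cell import *
def grab(n,f=None):
    c=read_camera(n)
    if f: cv2.imwrite('pics/'+f,c['frame'])
    return c
def K(c): return np.array([[c['fx'],0,c['cx']],[0,c['fy'],c['cy']],[0,0,1.]])
def ray(c,uv):
    p=cv2.undistortPoints(np.array([[uv]],float),K(c),np.array(c['dist'],float))[0,0]
    d=R.from_quat(c['orientation']).apply([p[0],p[1],1.]); return np.array(c['xyz']),d/np.linalg.norm(d)
def onz(c,uv,z):
    o,d=ray(c,uv); return o+d*(z-o[2])/d[2]
def proj(c,P):
    r=R.from_quat(c['orientation']).inv(); P=np.atleast_2d(P)
    q=r.apply(P-np.array(c['xyz'])); 
    return cv2.projectPoints(q.reshape(-1,1,3),np.zeros(3),np.zeros(3),K(c),np.array(c['dist'],float))[0][:,0]
def tri(c1,a,c2,b):
    o1,d1=ray(c1,a);o2,d2=ray(c2,b)
    s=np.linalg.lstsq(np.c_[d1,-d2],o2-o1,rcond=None)[0]
    p,q=o1+d1*s[0],o2+d2*s[1]; return (p+q)/2,np.linalg.norm(p-q)
def st():
    o=get_obs(); print('t',round(o['clock'],2),'tcp',np.round(o['tcp_pos'],4),'\n',np.round(R.from_quat(o['ee_rot']).as_matrix(),4),'F',np.round(o['contact_force'],2),'w',round(o['width'],4),'j',np.round(o['joints'],3)); return o
E
python3 - <<'E'
from h import *
import pickle
d={n:grab(n,n+'0.png') for n in('scene','top','wrist')}
pickle.dump(d,open('c0.pkl','wb'))
for n in d: print(n,d[n]['xyz'],d[n]['orientation'],d[n]['fx'])
st()
E
```

```text
scene [ 1.22491083 -0.67586469  0.68364031] [ 0.81152009  0.33981577 -0.18529778 -0.43775006] 492.81425429576296
top [ 0.37438509 -0.01983302  1.05679547] [-0.69543061  0.71237555 -0.05590165  0.07597593] 421.1454699037331
wrist [0.0876807  0.57282222 0.37298144] [0.78828581 0.600526   0.08090834 0.10690109] 292.828443971661
t 0.15 tcp [0.152  0.5541 0.2306] 
 [[-9.644e-01  2.646e-01 -6.000e-04]
 [ 2.646e-01  9.644e-01 -1.300e-03]
 [ 2.000e-04 -1.400e-03 -1.000e+00]] F [ 0.24 -0.01  0.23] w 0.0853 j [ 1.163  0.314  0.045  1.304 -0.     1.431]
```

View pics/scene0.png

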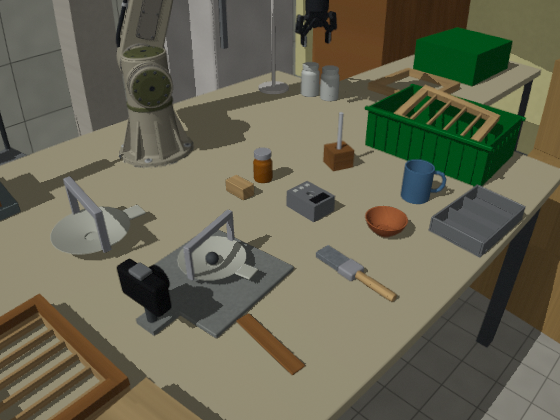

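View pics/top0.png

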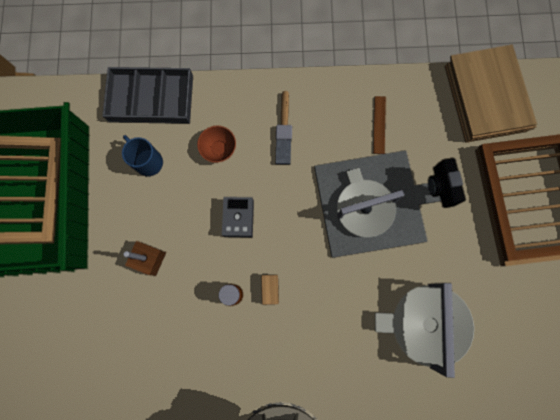

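View pics/wrist0.png

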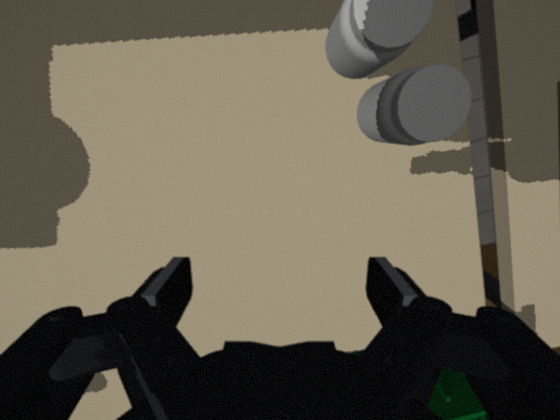

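Things seen (top view): two dish-like things. One is at (366,207) on the board, the other at (432,325) off the board and clearly bigger. The smaller one on the board holds the ball and fits the description. I'll confirm this in enlarged crops.

Run:
```python
import cv2,numpy as np
t=cv2.imread('pics/top0.png');s=cv2.imread('pics/scene0.png')
a=cv2.resize(t[140:260,310:470],(800,600),interpolation=cv2.INTER_CUBIC);cv2.imwrite('pics/crop_dish.png',a)
b=cv2.resize(t[190:285,85:265],(760,401),interpolation=cv2.INTER_CUBIC);cv2.imwrite('pics/crop_sty.png',b)
b=cv2.resize(s[100:230,260:380],(554,600),interpolation=cv2.INTER_CUBIC);cv2.imwrite('pics/crop_sty_s.png',b)
b=cv2.resize(s[200:330,110:300],(800,547),interpolation=cv2.INTER_CUBIC);cv2.imwrite('pics/crop_dish_s.png',b)
```

```text
(no output)
```

View pics/crop_dish.png

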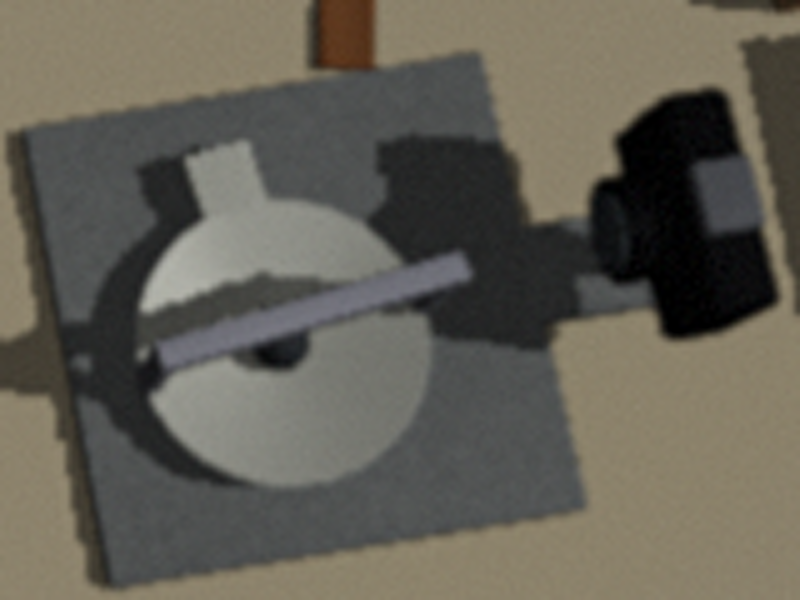

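View pics/crop_sty.png

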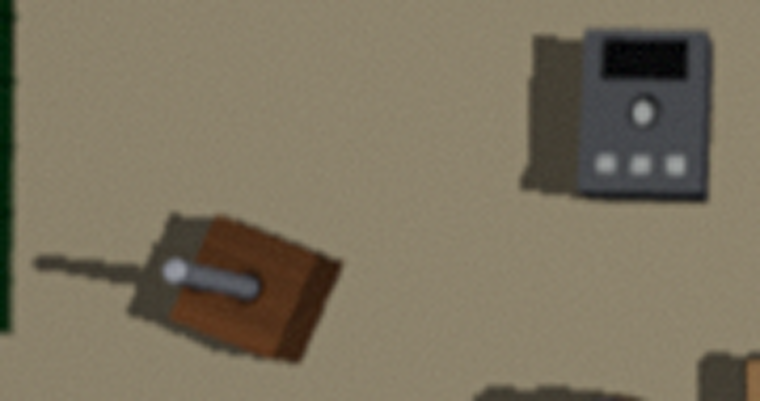

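View pics/crop_sty_s.png

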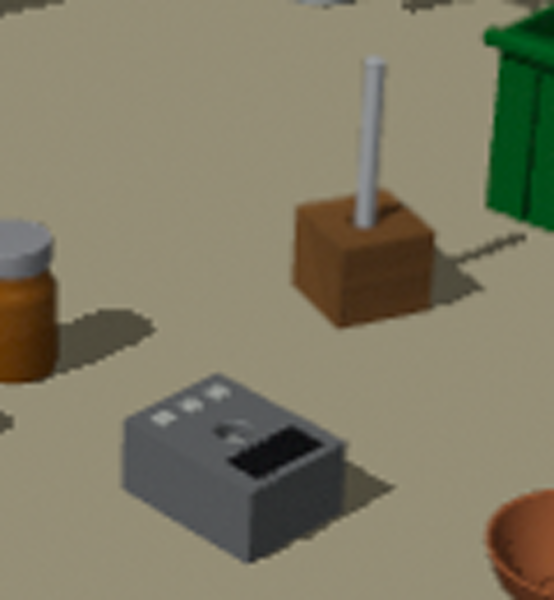

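View pics/crop_dish_s.png

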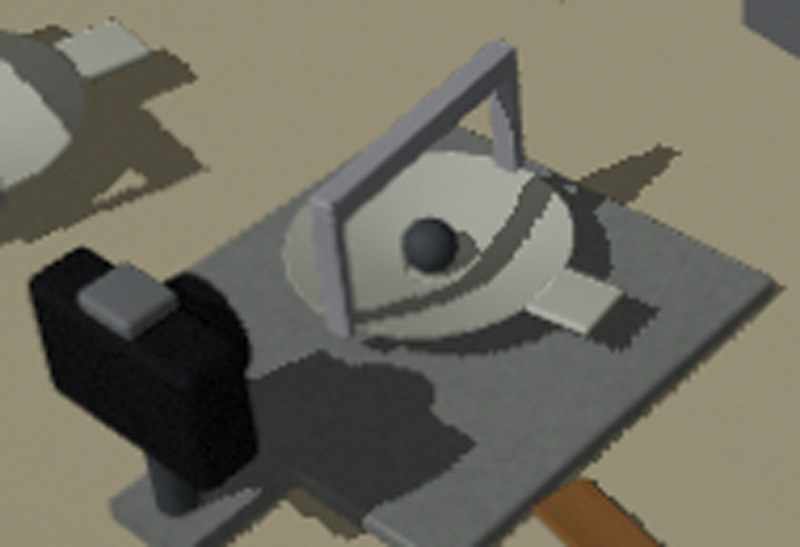

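The dish is confirmed: crop at top (366,207), 144 mm class, with ball at about (366,208) and lip at (353,170). The larger dish at (432,325) has no steel ball and is not on the board. Now I'll measure.

Run:
```python
from h import *
import pickle
d=pickle.load(open('c0.pkl','rb'));T=d['top'];S=d['scene']
cd=lambda x,y:((x+.5)/5-.5+310,(y+.5)/5-.5+140)
cs=lambda x,y:((x+.5)/4.222-.5+85,(y+.5)/4.222-.5+190)
cc=lambda x,y:((x+.5)/4.615-.5+260,(y+.5)/4.615-.5+100)
ce=lambda x,y:((x+.5)/4.21-.5+110,(y+.5)/4.21-.5+200)
p=lambda n,v:print(n,np.round(v,4))
top,e=tri(T,cs(176,270),S,cc(374,62));p('sty top',[*top,e])
b,e=tri(T,cs(248,288),S,cc(366,224));p('sty base',[*b,e])
p('lean deg',np.degrees(np.arctan2(np.linalg.norm((top-b)[:2]),(top-b)[2])))
p('base z55',[onz(T,cs(248,288),.057),onz(S,cc(366,224),.057)])
p('top z160',[onz(T,cs(176,270),.160),onz(S,cc(374,62),.16)])
# timer top face
tc=[onz(T,cs(*q),.045) for q in[(585,32),(712,32),(707,192),(580,190)]];p('timer',tc);p('ctr',np.mean(tc,0))
p('well T',onz(T,cs(643,112),.037));p('well S',onz(S,cc(237,430),.04))
tcs=[onz(S,cc(*q),.045) for q in[(218,374),(345,442),(250,492),(124,422)]];p('timerS',tcs);p('ctr',np.mean(tcs,0))
bc=[onz(T,cd(*q),.012) for q in[(25,130),(480,55),(585,508),(108,585)]];p('board',bc);p('ctr',np.mean(bc,0))
u=(bc[1]-bc[0])+(bc[2]-bc[3]);p('board dir ->cam deg',np.degrees(np.arctan2(u[1],u[0])))
u=(bc[3]-bc[0])+(bc[2]-bc[1]);p('board dir perp deg',np.degrees(np.arctan2(u[1],u[0])))
h=[onz(T,cd(*q),.11) for q in[(162,356),(468,263)]];p('handle',h);p('ctr',np.mean(h,0));u=h[1]-h[0];p('deg',np.degrees(np.arctan2(u[1],u[0])));p('len',np.linalg.norm(u))
l=onz(T,cd(219,150),.034);p('lip',l);c=np.mean(h,0);u=l-c;p('lipdir',[np.degrees(np.arctan2(u[1],u[0])),np.linalg.norm(u[:2])])
hs=[onz(S,ce(*q),.110) for q in[(322,203),(503,48)]];p('handleS',hs);p('ctr',np.mean(hs,0));u=hs[0]-hs[1];p('deg',np.degrees(np.arctan2(u[1],u[0])))
cx=proj(T,[[0.5,0,.1]]);
g=cv2.cvtColor(T['frame'],cv2.COLOR_BGR2HSV)
m=((g[...,1]<45)&(g[...,2]>110)).astype(np.uint8); n,lab,stt,cen=cv2.connectedComponentsWithStats(m)
for i in range(1,n):
    if stt[i,4]>60:p('white',[*stt[i],*cen[i]])
o=get_obs();p('tcp',o['tcp_pos'])
```

```text
sty top [4.572e-01 3.205e-01 1.581e-01 4.000e-04]
sty base [0.4571 0.3209 0.0503 0.0029]
lean deg 0.2577
base z55 [[0.4555 0.3175 0.057 ]
 [0.4657 0.312  0.057 ]]
top z160 [[0.4572 0.3199 0.16  ]
 [0.4599 0.3167 0.16  ]]
timer [[0.601  0.1284 0.045 ]
 [0.5989 0.0541 0.045 ]
 [0.505  0.0582 0.045 ]
 [0.508  0.1313 0.045 ]]
ctr [0.5532 0.093  0.045 ]
well T [0.554  0.0956 0.037 ]
well S [0.5509 0.1017 0.04  ]
timerS [[0.5099 0.1313 0.045 ]
 [0.6041 0.1273 0.045 ]
 [0.6006 0.0565 0.045 ]
 [0.5085 0.0589 0.045 ]]
ctr [0.5558 0.0935 0.045 ]
board [[ 0.6848 -0.1023  0.012 ]
 [ 0.7175 -0.3364  0.012 ]
 [ 0.4835 -0.369   0.012 ]
 [ 0.4511 -0.1338  0.012 ]]
ctr [ 0.5843 -0.2354  0.012 ]
board dir ->cam deg -82.1051
board dir perp deg -172.1929
handle [[ 0.5471 -0.1525  0.11  ]
 [ 0.5865 -0.2935  0.11  ]]
ctr [ 0.5668 -0.223   0.11  ]
deg -74.3925
len 0.1464
lip [ 0.665  -0.1969  0.034 ]
lipdir [14.9114  0.1015]
handleS [[ 0.5902 -0.2929  0.11  ]
 [ 0.5526 -0.1561  0.11  ]]
ctr [ 0.5714 -0.2245  0.11  ]
deg -74.6423
white [35.      0.     27.      4.     91.     47.2637  1.2637]
white [64.    
[... 3657 characters left out ...]
.9806]
white [ 59.      60.      29.      15.     371.      72.5391  67.0404]
white [ 12.      62.      15.      10.     104.      20.3654  66.0288]
white [278.     125.      15.      13.     175.     285.0171 131.2   ]
white [ 338.      168.       65.       45.     1085.      363.7134  190.5899]
white [ 340.      203.       56.       34.     1201.      370.2331  220.4488]
white [ 445.      283.       30.       95.     1722.      456.8304  328.0656]
white [219.     286.      20.      20.     290.     228.5621 294.8172]
white [ 403.      287.       39.       79.     2606.      422.7183  324.9658]
white [376.     313.      18.      20.     308.     383.9253 322.6266]
tcp [0.152  0.5541 0.2306]
```

Stylus top at (0.457,0.320,0.158), well at (0.5545,0.0935), board middle at (0.584,-0.235) with the camera direction at -82.1°. The dish handle is at about (0.569,-0.224) with the lip at +15°. Moving above the stylus now.

```bash
python3 -m handwheel '{"linear":[[-35.6,-14.4,3],[-35.6,-14.4,3],[-35.6,-14.4,3],[-35.6,-14.4,3],[-35.6,-14.4,3],[-35.6,-14.4,3],[-35.6,-14.4,3],[-35.6,-14.4,3],[-35.6,-14.4,3],[-35.6,-14.4,3]],"twist":[[0,0,0],[0,0,0],[0,0,0],[0,0,0],[0,0,0],[0,0,0],[0,0,0],[0,0,0],[0,0,0],[0,0,0]],"gripper":[0,0,0,0,0,0,0,0,0,0]}' 40
python3 - <<'E'
from h import *
c=grab('wrist','w1.png');st();print(c['xyz'],c['orientation']);print(proj(c,[[.457,.3205,.16],[.457,.3205,.055]]))
import pickle;pickle.dump(c,open('w1.pkl','wb'))
E
```

```text
clock: 1.15
tcp_pos: [0.4583, 0.3203, 0.201]
ee_rot: [0.134, 0.991, -0.0, -0.0]
contact_force: [0.5, -0.2, 0.3]
width: 0.086
t 1.2 tcp [0.4629 0.3171 0.2002] 
 [[-0.9631  0.269   0.0025]
 [ 0.269   0.9631 -0.0024]
 [-0.0031 -0.0016 -1.    ]] F [ 2.94 -0.85  0.18] w 0.0859 j [ 0.459  0.296 -0.054  1.219 -0.003  0.732]
[0.3939861  0.33879042 0.34344837] [0.7883741  0.60042488 0.08145043 0.10640524]
[[277.28889828 233.0823172 ]
 [277.74193674 197.94883412]]
```

View pics/w1.png

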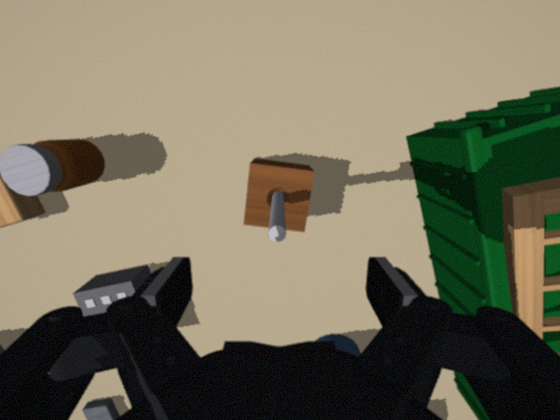

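The wrist view shows the stylus top at (277,232) and its foot at (278,198), as predicted (277,233 / 278,198). I'll descend between the open fingers.

```bash
python3 -m handwheel '{"linear":[[0,0,0],[0,0,0],[0,0,15],[0,0,15],[0,0,20],[0,0,20],[0,0,20],[0,0,10],[0,0,0],[0,0,0]],"twist":[[0,0,0],[0,0,0],[0,0,0],[0,0,0],[0,0,0],[0,0,0],[0,0,0],[0,0,0],[0,0,0],[0,0,0]],"gripper":[0,0,0,0,0,0,0,0,0,0]}'
python3 - <<'E'
from h import *
c=grab('wrist','w2.png');st()
E
```

```text
clock: 2.2
tcp_pos: [0.4572, 0.3221, 0.102]
ee_rot: [0.133, 0.991, 0.0, 0.0]
contact_force: [-0.1, 0.5, 0.0]
width: 0.0857
t 2.25 tcp [0.4577 0.3222 0.1024] 
 [[-9.645e-01  2.640e-01  1.400e-03]
 [ 2.640e-01  9.645e-01  8.000e-04]
 [-1.100e-03  1.200e-03 -1.000e+00]] F [0.58 0.23 0.28] w 0.0854 j [ 0.47   0.354 -0.223  0.993  0.     0.737]
```

View pics/w2.png

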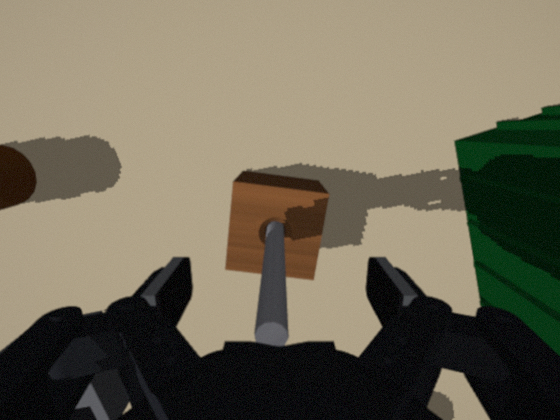

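The wrist view shows the stylus between the fingers, top at (271,333), foot in the hole at (273,232). Closing.

```bash
python3 -m handwheel '{"linear":[[0,-1,0],[0,0,0],[0,0,0],[0,0,0],[0,0,0],[0,0,0],[0,0,0],[0,0,0],[0,0,0],[0,0,0]],"twist":[[0,0,0],[0,0,0],[0,0,0],[0,0,0],[0,0,0],[0,0,0],[0,0,0],[0,0,0],[0,0,0],[0,0,0]],"gripper":[0.3,0.6,0.8,1,1,1,1,1,1,1]}' 40
python3 - <<'E'
from h import *
st()
E
```

```text
clock: 3.25
tcp_pos: [0.4572, 0.3205, 0.1015]
ee_rot: [0.133, 0.991, 0.0, 0.0]
contact_force: [-0.4, -2.4, 2.2]
width: 0.011
t 3.25 tcp [0.4572 0.3205 0.1015] 
 [[-9.644e-01  2.646e-01  3.000e-04]
 [ 2.646e-01  9.644e-01  0.000e+00]
 [-3.000e-04  1.000e-04 -1.000e+00]] F [-0.41 -2.41  2.18] w 0.011 j [ 0.468  0.353 -0.226  0.991 -0.     0.735]
```

```bash
python3 -m handwheel '{"linear":[[0,0,-4],[0,0,-8],[0,0,-12],[0,0,-12],[0,0,-12],[0,0,-12],[0,0,-10],[0,0,-10],[0,0,0],[0,0,0]],"twist":[[0,0,0],[0,0,0],[0,0,0],[0,0,0],[0,0,0],[0,0,0],[0,0,0],[0,0,0],[0,0,0],[0,0,0]],"gripper":[1,1,1,1,1,1,1,1,1,1]}'
python3 - <<'E'
from h import *
import pickle
o=st();d={n:grab(n,n+'3.png') for n in('scene','top','wrist')};pickle.dump([o,d],open('c3.pkl','wb'))
a=cv2.resize(d['scene']['frame'][70:190,300:400],(500,600),interpolation=cv2.INTER_CUBIC)
cv2.imwrite('pics/s3.png',a)
p=np.array(o['tcp_pos']);print(proj(d['wrist'],[p,p-[0,0,.09]]),proj(d['scene'],[p,p-[0,0,.0915]]),proj(d['top'],[p,p-[0,0,.0915]]))
E
```

```text
clock: 4.25
tcp_pos: [0.4572, 0.3205, 0.1814]
ee_rot: [0.134, 0.991, 0.0, 0.0]
contact_force: [-0.6, 0.4, -0.5]
width: 0.0108
t 4.25 tcp [0.4572 0.3205 0.1814] 
 [[-9.644e-01  2.646e-01  2.000e-04]
 [ 2.646e-01  9.644e-01  2.000e-04]
 [-2.000e-04  3.000e-04 -1.000e+00]] F [-0.62  0.41 -0.54] w 0.0108 j [ 0.468  0.3   -0.096  1.175  0.     0.735]
[[277.79615335 262.72754052]
 [278.14851819 215.25905203]] [[341.23979977 105.04176931]
 [339.21027277 135.67210107]] [[122.21279338 252.73529576]
 [137.3466383  256.10643008]]
```

View pics/s3.png

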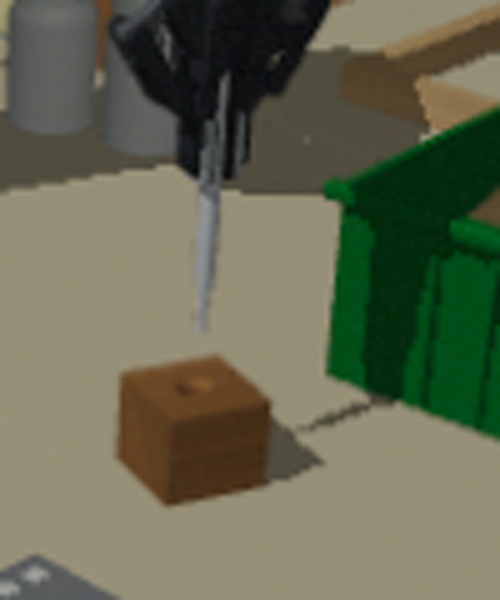

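View pics/wrist3.png

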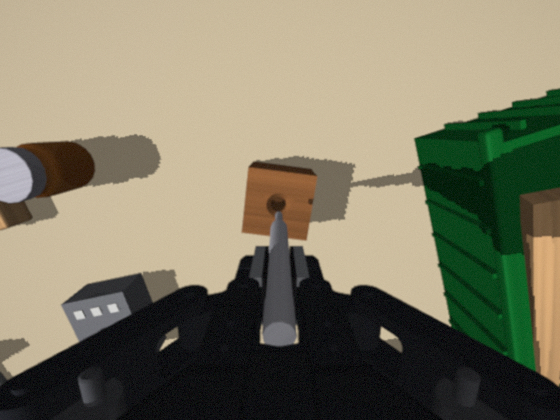

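The tip is in scene at (340,136) and wrist at (279,212). The hole mouth is in scene at (339,147) and wrist at (276,204). Triangulating both.

Run:
```python
from h import *
import pickle
o,d=pickle.load(open('c3.pkl','rb'));S,W,T=d['scene'],d['wrist'],d['top']
sc=lambda x,y:((x+.5)/5-.5+300,(y+.5)/5-.5+70)
print('tip',tri(S,sc(202,330),W,(279,211.5)),'hole',tri(S,sc(196,386),W,(276,204)))
print('hole z55',onz(S,sc(196,386),.055),onz(W,(276,204),.055))
for z in(.09,.092):print('tip at',z,onz(W,(279,211.5),z),onz(S,sc(202,330),z))
for n,c,b in(('w',W,(225,345,150,260)),('t',T,(95,175,225,290))):
    f=c['frame'][b[2]:b[3],b[0]:b[1]];cv2.imwrite(f'pics/{n}3c.png',cv2.resize(f,None,fx=5,fy=5,interpolation=cv2.INTER_CUBIC))
f=S['frame'][185:225,285:340];cv2.imwrite('pics/well.png',cv2.resize(f,None,fx=10,fy=10,interpolation=cv2.INTER_CUBIC))
```

```text
tip (array([0.45616807, 0.32289915, 0.08880013]), np.float64(0.003131822552759134)) hole (array([0.45721254, 0.31965096, 0.05533517]), np.float64(0.003014420024745607))
hole z55 [0.45769285 0.32147329 0.055     ] [0.45612257 0.31865445 0.055     ]
tip at 0.09 [0.45462827 0.32197523 0.09      ] [0.458573  0.3223028 0.09     ]
tip at 0.092 [0.45409546 0.32212043 0.092     ] [0.46115483 0.31893993 0.092     ]
```

View pics/w3c.png

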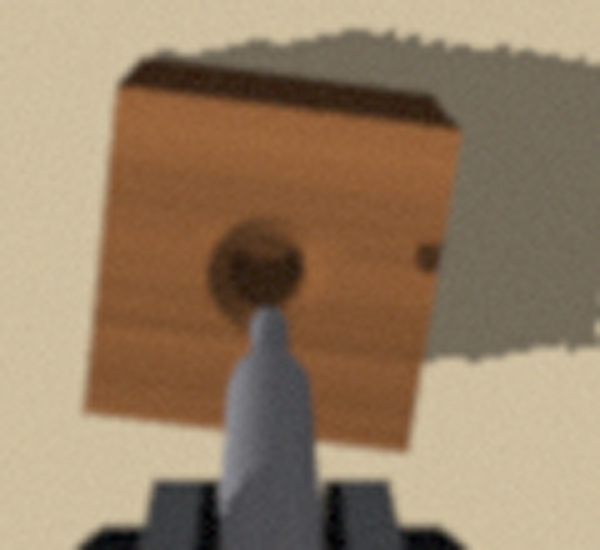

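View pics/well.png

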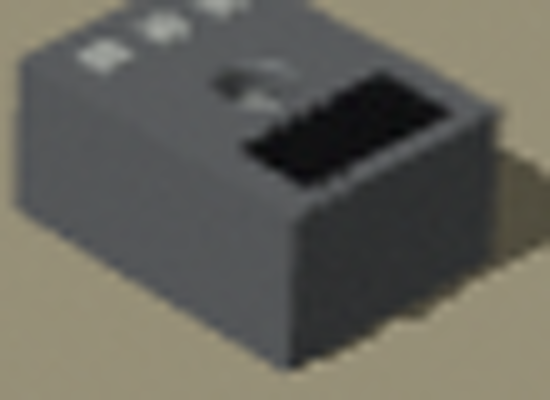

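```bash
python3 -m handwheel '{"linear":[[-10,-12,0],[-20,-25,0],[-25,-32,0],[-28,-35,0],[-28,-35,0],[-22,-27,0],[-15,-18,0],[-7.6,-9.8,0],[0,0,0],[0,0,0]],"twist":[[0,0,0],[0,0,0],[0,0,0],[0,0,0],[0,0,0],[0,0,0],[0,0,0],[0,0,0],[0,0,0],[0,0,0]],"gripper":[1,1,1,1,1,1,1,1,1,1]}'
python3 - <<'E'
from h import *
import pickle
o=st();d={n:grab(n) for n in('scene','top','wrist')};pickle.dump([o,d],open('c4.pkl','wb'))
for n,b in(('scene',(270,370,130,240)),('wrist',(200,360,120,280)),('top',(180,280,170,260))):
    f=d[n]['frame'][b[2]:b[3],b[0]:b[1]];cv2.imwrite(f'pics/{n}4.png',cv2.resize(f,None,fx=5 if n!='wrist' else 3.5,fy=5 if n!='wrist' else 3.5,interpolation=cv2.INTER_CUBIC))
E
```

```text
clock: 5.4
tcp_pos: [0.5554, 0.0927, 0.181]
ee_rot: [0.134, 0.991, 0.0, -0.0]
contact_force: [0.1, 0.5, 0.0]
width: 0.0107
t 5.4 tcp [0.5554 0.0927 0.181 ] 
 [[-9.643e-01  2.646e-01 -9.000e-04]
 [ 2.646e-01  9.643e-01  5.000e-04]
 [ 1.000e-03  2.000e-04 -1.000e+00]] F [0.1  0.51 0.01] w 0.0107 j [ 0.023  0.31  -0.083  1.179  0.     0.29 ]
```

View pics/scene4.png

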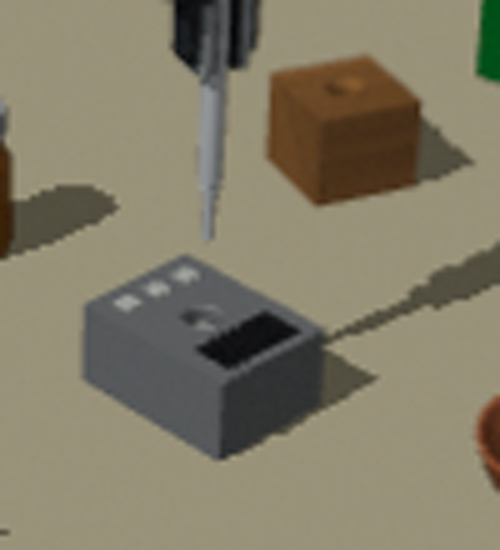

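View pics/wrist4.png

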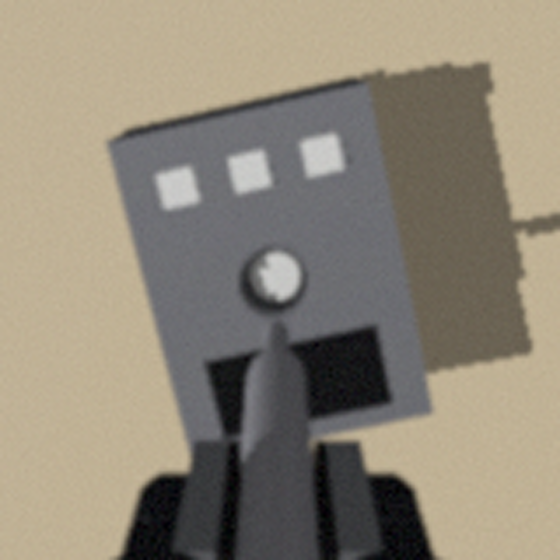

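Run:
```python
from h import *
import pickle
o,d=pickle.load(open('c4.pkl','rb'));S,W,T=d['scene'],d['wrist'],d['top']
w=lambda x,y:((x+.5)/3.5-.5+200,(y+.5)/3.5-.5+120)
s=lambda x,y:((x+.5)/5-.5+270,(y+.5)/5-.5+130)
print('well W',onz(W,w(274,281),.045),'S',onz(S,s(205,318),.043))
print('tip',tri(W,w(278,326),S,s(208,240)),onz(W,w(278,326),.09))
```

```text
well W [0.5537586  0.09406557 0.045     ] S [0.55475419 0.09604732 0.043     ]
tip (array([0.55522855, 0.09498374, 0.08773941]), np.float64(0.0005487819686924165)) [0.55441406 0.09495594 0.09      ]
```

View pics/top4.png

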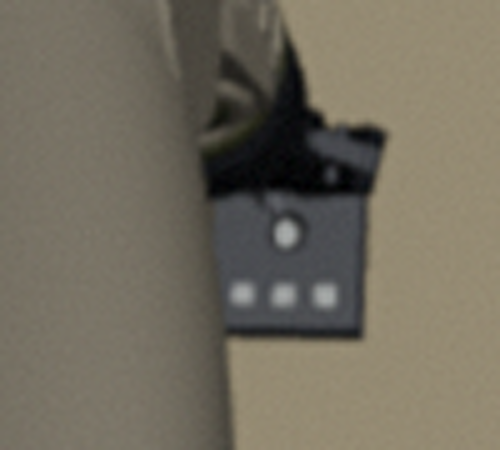

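The tip is within about 1 mm of the well in both views (tip 0.555,0.095; well 0.554,0.095). Descending to just above the button.

```bash
python3 -m handwheel '{"linear":[[0,0,6],[0,0,10],[0,0,12],[0,0,10],[0,0,8],[0,0,4],[0,0,1],[0,0,1],[0,0,1],[0,0,0]],"twist":[[0,0,0],[0,0,0],[0,0,0],[0,0,0],[0,0,0],[0,0,0],[0,0,0],[0,0,0],[0,0,0],[0,0,0]],"gripper":[1,1,1,1,1,1,1,1,1,1]}'
python3 -m handwheel '{"linear":[[0,0,1],[0,0,1],[0,0,0],[0,0,0]],"twist":[[0,0,0],[0,0,0],[0,0,0],[0,0,0]],"gripper":[1,1,1,1]}'
```

```text
clock: 6.55
tcp_pos: [0.5562, 0.0924, 0.1286]
ee_rot: [0.134, 0.991, 0.0, 0.0]
contact_force: [0.1, -0.0, -0.4]
width: 0.0109
clock: 6.95
tcp_pos: [0.5562, 0.0925, 0.1266]
ee_rot: [0.133, 0.991, 0.0, 0.0]
contact_force: [-0.4, 0.6, 2.5]
width: 0.0107
```

Contact with the button at TCP z ≈ 0.127 (2.5 N). Pressing on.

```bash
python3 -m handwheel '{"linear":[[0,0,1],[0,0,1],[0,0,1],[0,0,1],[0,0,0],[0,0,0]],"twist":[[0,0,0],[0,0,0],[0,0,0],[0,0,0],[0,0,0],[0,0,0]],"gripper":[1,1,1,1,1,1]}'
python3 -m handwheel '{"linear":[[0,0,1],[0,0,0],[0,0,0]],"twist":[[0,0,0],[0,0,0],[0,0,0]],"gripper":[1,1,1]}'
python3 -m handwheel '{"linear":[[0,0,1],[0,0,0],[0,0,0]],"twist":[[0,0,0],[0,0,0],[0,0,0]],"gripper":[1,1,1]}'
```

```text
clock: 7.55
tcp_pos: [0.5564, 0.0925, 0.1232]
ee_rot: [0.133, 0.991, 0.0, 0.001]
contact_force: [-0.6, -0.8, 6.7]
width: 0.0109
clock: 7.85
tcp_pos: [0.5567, 0.0924, 0.123]
ee_rot: [0.134, 0.991, 0.0, 0.001]
contact_force: [-1.3, -1.2, 11.2]
width: 0.0107
clock: 8.15
tcp_pos: [0.557, 0.0924, 0.1228]
ee_rot: [0.133, 0.991, 0.0, 0.002]
contact_force: [-2.0, -0.7, 16.5]
width: 0.0111
```

The force climbs steeply (6.7, 11, 16.5 N, against 3.6 N at full spring travel) with no more travel, so the button has bottomed out. Retreat and return to the holder.

```bash
python3 -m handwheel '{"linear":[[0,0,-3],[0,0,-5],[0,0,-10],[0,0,-12],[0,0,-12],[0,0,-10],[0,0,-6],[0,0,-2],[0,0,0],[0,0,0]],"twist":[[0,0,0],[0,0,0],[0,0,0],[0,0,0],[0,0,0],[0,0,0],[0,0,0],[0,0,0],[0,0,0],[0,0,0]],"gripper":[1,1,1,1,1,1,1,1,1,1]}'
python3 - <<'E'
from h import *
import pickle
o=st();d={n:grab(n) for n in('scene','wrist')};pickle.dump([o,d],open('c5.pkl','wb'))
for n,b in(('scene',(270,370,130,240)),('wrist',(200,360,120,280))):
    f=d[n]['frame'][b[2]:b[3],b[0]:b[1]];cv2.imwrite(f'pics/{n}5.png',cv2.resize(f,None,fx=5 if n!='wrist' else 3.5,fy=5 if n!='wrist' else 3.5,interpolation=cv2.INTER_CUBIC))
E
```

```text
clock: 9.15
tcp_pos: [0.5556, 0.0925, 0.1799]
ee_rot: [0.133, 0.991, -0.0, -0.0]
contact_force: [0.5, -0.3, -0.6]
width: 0.0108
t 9.15 tcp [0.5556 0.0925 0.1799] 
 [[-9.644e-01  2.646e-01 -8.000e-04]
 [ 2.646e-01  9.644e-01  1.000e-04]
 [ 8.000e-04 -1.000e-04 -1.000e+00]] F [ 0.54 -0.26 -0.63] w 0.0108 j [ 0.022  0.311 -0.085  1.176  0.     0.29 ]
```

View pics/wrist5.png

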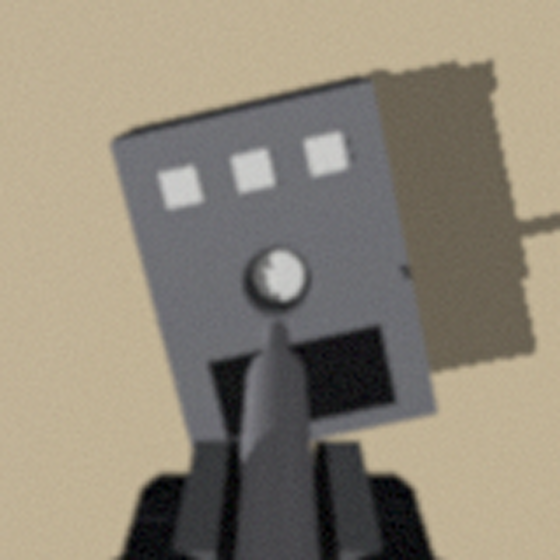

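View pics/scene5.png

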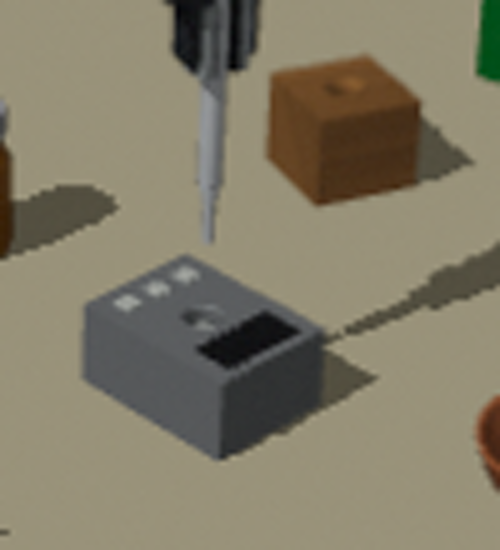

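The button has sprung back, and the stylus sits unchanged in the grip (tip wrist (279,213), scene (311,178)). Back to the holder.

```bash
python3 -m handwheel '{"linear":[[10,12,0],[20,25,0],[25,32,0],[28,35,0],[28,35,0],[22,27,0],[15,18,0],[6.7,8.2,0],[0,0,0],[0,0,0]],"twist":[[0,0,0],[0,0,0],[0,0,0],[0,0,0],[0,0,0],[0,0,0],[0,0,0],[0,0,0],[0,0,0],[0,0,0]],"gripper":[1,1,1,1,1,1,1,1,1,1]}'
python3 -m handwheel '{"linear":[[0,0,8],[0,0,8],[0,0,6],[0,0,2],[0,0,0],[0,0,0]],"twist":[[0,0,0],[0,0,0],[0,0,0],[0,0,0],[0,0,0],[0,0,0]],"gripper":[1,1,1,1,1,1]}'
python3 - <<'E'
from h import *
import pickle
o=st();d={n:grab(n) for n in('scene','wrist')};pickle.dump([o,d],open('c6.pkl','wb'))
for n,b in(('scene',(300,390,90,180)),('wrist',(220,340,150,270))):
    f=d[n]['frame'][b[2]:b[3],b[0]:b[1]];cv2.imwrite(f'pics/{n}6.png',cv2.resize(f,None,fx=5,fy=5,interpolation=cv2.INTER_CUBIC))
E
```

```text
clock: 10.25
tcp_pos: [0.4576, 0.3183, 0.1802]
ee_rot: [0.133, 0.991, -0.0, 0.0]
contact_force: [-0.4, 0.7, -0.7]
width: 0.0109
clock: 10.85
tcp_pos: [0.4577, 0.3186, 0.1564]
ee_rot: [0.134, 0.991, 0.0, 0.0]
contact_force: [-0.6, -0.4, -0.4]
width: 0.0109
t 10.85 tcp [0.4577 0.3186 0.1564] 
 [[-9.643e-01  2.649e-01  1.000e-04]
 [ 2.649e-01  9.643e-01  1.000e-04]
 [-1.000e-04  1.000e-04 -1.000e+00]] F [-0.62 -0.44 -0.38] w 0.0109 j [ 0.464  0.313 -0.141  1.117  0.     0.732]
```

View pics/wrist6.png

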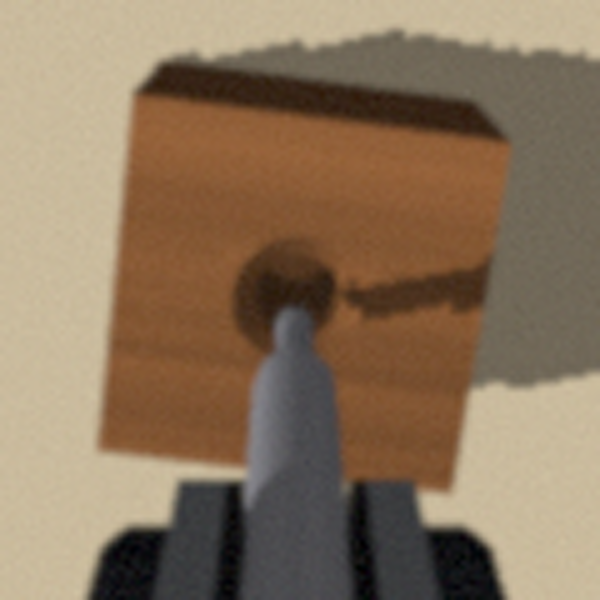

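View pics/scene6.png

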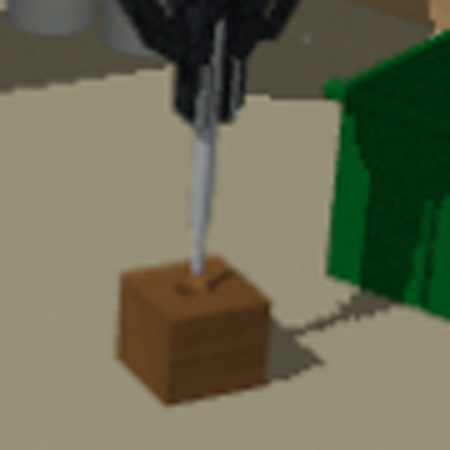

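Tip is 10 mm above the mouth. Wrist crop: tip (293,314), hole (285,295); that leaves about 1.5 mm error along tool y, while the scene view agrees. I'll shift y by -1.2 mm and insert.

```bash
python3 -m handwheel '{"linear":[[-0.5,-1.2,3],[0,0,5],[0,0,5],[0,0,5],[0,0,4],[0,0,0]],"twist":[[0,0,0],[0,0,0],[0,0,0],[0,0,0],[0,0,0],[0,0,0]],"gripper":[1,1,1,1,1,1]}'
python3 -m handwheel '{"linear":[[0,0,4],[0,0,4],[0,0,4],[0,0,4],[0,0,0],[0,0,0]],"twist":[[0,0,0],[0,0,0],[0,0,0],[0,0,0],[0,0,0],[0,0,0]],"gripper":[1,1,1,1,1,1]}'
```

```text
clock: 11.55
tcp_pos: [0.4572, 0.3172, 0.1334]
ee_rot: [0.133, 0.991, -0.0, -0.001]
contact_force: [-0.8, -0.6, -0.6]
width: 0.0107
clock: 12.15
tcp_pos: [0.4576, 0.3174, 0.1182]
ee_rot: [0.133, 0.991, -0.0, -0.0]
contact_force: [0.4, -1.4, -0.2]
width: 0.0108
```

```bash
python3 -m handwheel '{"linear":[[0,0,4],[0,0,4],[0,0,4],[0,0,2],[0,0,0],[0,0,0]],"twist":[[0,0,0],[0,0,0],[0,0,0],[0,0,0],[0,0,0],[0,0,0]],"gripper":[1,1,1,1,1,1]}'
```

```text
clock: 12.75
tcp_pos: [0.4575, 0.3177, 0.104]
ee_rot: [0.133, 0.991, 0.0, -0.0]
contact_force: [0.5, 2.8, -2.1]
width: 0.0109
```

```bash
python3 -m handwheel '{"linear":[[0,0.5,1],[0,0.5,1],[0,0,0],[0,0,0],[0,0,0],[0,0,0],[0,0,0],[0,0,0],[0,0,0],[0,0,0]],"twist":[[0,0,0],[0,0,0],[0,0,0],[0,0,0],[0,0,0],[0,0,0],[0,0,0],[0,0,0],[0,0,0],[0,0,0]],"gripper":[1,1,1,0.85,0.7,0.4,0,0,0,0]}'
python3 - <<'E'
from h import *
c=grab('wrist','w7.png');st()
E
```

```text
clock: 13.75
tcp_pos: [0.458, 0.3184, 0.1023]
ee_rot: [0.134, 0.991, 0.0, 0.0]
contact_force: [-0.3, 0.0, -0.6]
width: 0.0852
t 13.8 tcp [0.458  0.3184 0.1023] 
 [[-9.644e-01  2.646e-01  0.000e+00]
 [ 2.646e-01  9.644e-01  1.000e-04]
 [ 0.000e+00  1.000e-04 -1.000e+00]] F [ 0.58 -1.1  -0.86] w 0.0852 j [ 0.464  0.352 -0.226  0.993  0.     0.731]
```

View pics/w7.png

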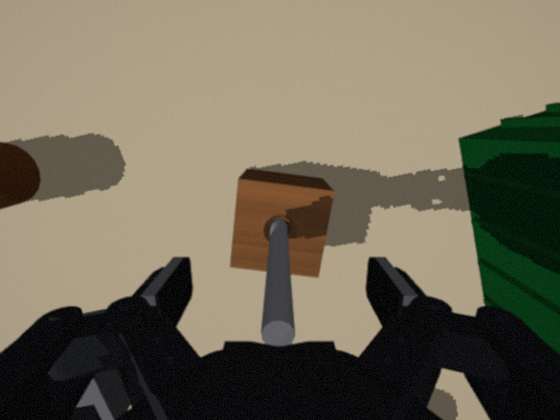

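The stylus stands in its holder again, with its top at (278,333) and its foot in the hole at (278,230). Rising, then over to the dish.

```bash
python3 -m handwheel '{"linear":[[0,0,-10],[0,0,-25],[0,0,-35],[0,0,-35],[0,0,-30],[0,0,-15],[-17,-34,0],[-20,-40,0],[-20,-40,0],[-20,-40,0]],"twist":[[0,0,0],[0,0,0],[0,0,0],[0,0,0],[0,0,0],[0,0,0],[0,0,0],[0,0,0],[0,0,0],[0,0,0]],"gripper":[0,0,0,0,0,0,0,0,0,0]}'
python3 -m handwheel '{"linear":[[-20,-40,0],[-20,-40,0],[-20,-40,0],[-20,-40,0],[-20,-40,0],[-20,-40,0],[-20,-40,0],[-17,-34,0],[-10,-15,0],[-6,-10,0]],"twist":[[0,0,0],[0,0,0],[0,0,0],[0,0,0],[0,0,0],[0,0,0],[0,0,0],[0,0,0],[0,0,0],[0,0,0]],"gripper":[0,0,0,0,0,0,0,0,0,0]}'
python3 -m handwheel '{"linear":[[0,0,0],[0,0,0],[0,0,0],[0,0,0],[0,0,0],[0,0,0],[0,0,0],[0,0,0],[0,0,0],[0,0,0]],"twist":[[0,0,7.5],[0,0,7.5],[0,0,7.5],[0,0,7.5],[0,0,7.5],[0,0,7.5],[0,0,7.5],[0,0,7.1],[0,0,0],[0,0,0]],"gripper":[0,0,0,0,0,0,0,0,0,0]}'
python3 - <<'E'
from h import *
import pickle
o=st();d={n:grab(n,n+'8.png') for n in('scene','wrist','top')};pickle.dump([o,d],open('c8.pkl','wb'))
E
```

```text
clock: 14.8
tcp_pos: [0.4916, 0.1482, 0.2533]
ee_rot: [0.133, 0.991, 0.0, 0.001]
contact_force: [1.3, -1.0, -0.0]
width: 0.0857
clock: 15.8
tcp_pos: [0.5688, -0.2252, 0.2526]
ee_rot: [0.135, 0.991, -0.0, 0.0]
contact_force: [1.1, 0.5, -0.1]
width: 0.0853
clock: 16.8
tcp_pos: [0.5687, -0.2226, 0.2527]
ee_rot: [0.607, 0.795, 0.0, 0.0]
contact_force: [0.8, 0.3, 0.2]
width: 0.0856
t 16.8 tcp [ 0.5687 -0.2226  0.2527] 
 [[-2.634e-01  9.647e-01  3.000e-04]
 [ 9.647e-01  2.634e-01 -0.000e+00]
 [-1.000e-04  3.000e-04 -1.000e+00]] F [0.78 0.31 0.19] w 0.0856 j [-0.505  0.381  0.194  1.384  0.     0.8  ]
```

View pics/wrist8.png

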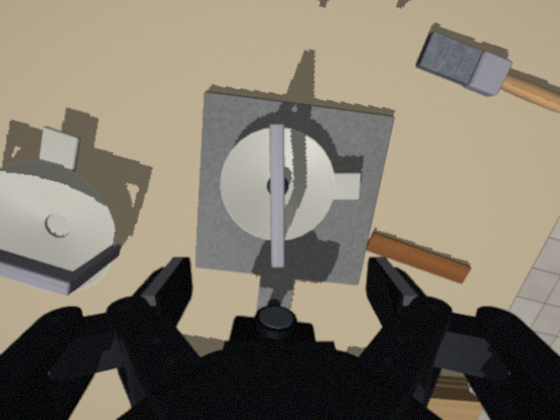

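View pics/scene8.png

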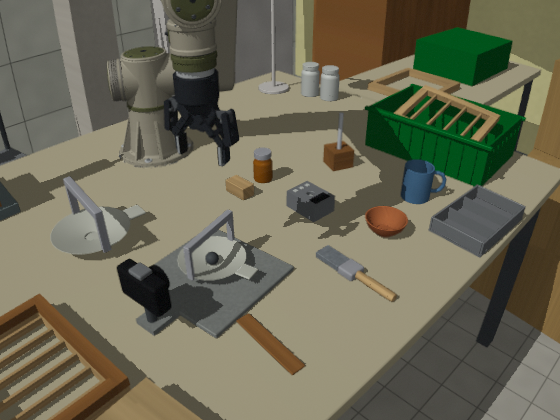

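The wrist view shows the bar from (277,125) to (278,267), the lip pointing right at (347,185), and the stand's camera below. The bar is upright in the picture, so the jaws are squared to it. Refining by mask.

Run:
```python
from h import *
import pickle
o,d=pickle.load(open('c8.pkl','rb'));W=d['wrist'];S=d['scene']
f=W['frame'].astype(int); 
b,g,r=f[...,0],f[...,1],f[...,2]
m=((b>r+8)&(b>90)).astype(np.uint8);m[:110]=0;m[280:]=0;m[:,:255]=0;m[:,300:]=0
ys,xs=np.nonzero(m);print(len(xs),xs.min(),xs.max(),ys.min(),ys.max())
A=[]
for y in range(135,260,5):
    x=xs[ys==y]
    if len(x):A.append((x.mean(),y)); 
A=np.array(A);l=np.polyfit(A[:,1],A[:,0],1);print(l)
P=[onz(W,(np.polyval(l,y),y),.11) for y in(ys.min(),ys.max())]
print(P,np.mean(P,0));u=P[1]-P[0];print('deg',np.degrees(np.arctan2(u[1],u[0])),'len',np.linalg.norm(u))
print('pred bar y angle -> lip', np.degrees(np.arctan2(u[1],u[0]))+90)
# board corners wrist
C=[onz(W,q,.012) for q in[(206,92),(394,116),(359,284),(196,267)]]
print('board',np.mean(C,0));
for i,j in((0,3),(1,2),(0,1),(3,2)):
    u=C[j]-C[i];print(np.degrees(np.arctan2(u[1],u[0])),np.linalg.norm(u))
lip=onz(W,(360,186),.034);c=np.mean(P,0);print('lip',lip,np.degrees(np.arctan2(*(lip-c)[[1,0]])),np.linalg.norm((lip-c)[:2]))
cv2.imwrite('pics/w8c.png',cv2.resize(W['frame'][80:300,180:410],None,fx=2.6,fy=2.6,interpolation=cv2.INTER_CUBIC))
```

```text
364 271 282 127 265
[-1.72891129e-02  2.80513751e+02]
[array([ 0.55029439, -0.1539426 ,  0.11      ]), array([ 0.58475322, -0.29091577,  0.11      ])] [ 0.56752381 -0.22242918  0.11      ]
deg -75.87893253817627 len 0.14124115031628734
pred bar y angle -> lip 14.121067461823728
board [ 0.58673651 -0.23572082  0.012     ]
-82.0467167336947 0.23624467739927538
-81.39030753908466 0.23523550533684545
8.35174839861255 0.2347610681887631
8.59443966671233 0.23746517590564692
lip [ 0.66712576 -0.19485237  0.034     ] 15.475826787518876 0.10334906393078674
```

View pics/w8c.png

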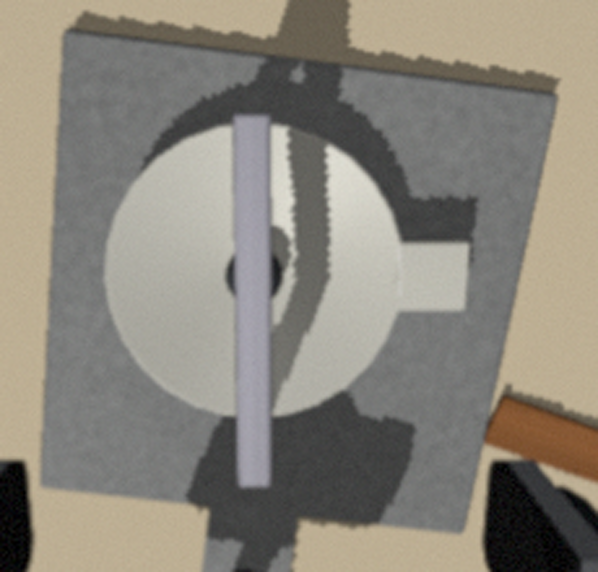

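Run:
```python
from h import *
import pickle
o,d=pickle.load(open('c8.pkl','rb'));W=d['wrist']
w=lambda x,y:((x+.5)/2.6-.5+180,(y+.5)/2.6-.5+80)
P=[onz(W,w(252.5,116),.11),onz(W,w(254.5,487),.11)];c=np.mean(P,0);u=P[1]-P[0]
print(P,c,np.degrees(np.arctan2(u[1],u[0]))+90,np.linalg.norm(u))
R0=R.from_quat(o['ee_rot']).as_matrix();print('tool delta mm',R0.T@(c-o['tcp_pos'])*1e3)
C=[onz(W,w(*q),.012) for q in[(66,32),(556,95),(464,531),(42,487)]];print(np.mean(C,0))
for a in(C[3]-C[0],C[2]-C[1],C[1]-C[0],C[2]-C[3]):print(np.degrees(np.arctan2(a[1],a[0])))
l=[onz(W,w(*q),.034) for q in((470,242),(465,311))];m=np.mean(l,0);print('lip',m,np.degrees(np.arctan2(*(m-c)[[1,0]])),np.degrees(np.arctan2(*(l[1]-l[0])[[1,0]]))+90)
```

```text
[array([ 0.54829817, -0.1519719 ,  0.11      ]), array([ 0.58705093, -0.29270974,  0.11      ])] [ 0.56767455 -0.22234082  0.11      ] 15.395120391253997 0.14597573645932083
tool delta mm [  0.54086474  -0.93848842 142.72942233]
[ 0.5859855 -0.2359625  0.012    ]
-81.82747874413836
-81.57025940262606
8.300663227132082
8.596875691727018
lip [ 0.66659301 -0.19525735  0.034     ] 15.31209193365753 15.230355808983902
```

The dish is at (0.568,-0.222) with its lip at 15.3°, and the tool's yaw is 15.3°. Descending to the bar.

```bash
python3 -m handwheel '{"linear":[[0.5,-1,10],[0,0,20],[0,0,28],[0,0,28],[0,0,28],[0,0,24],[0,0,16],[0,0,10],[0,0,5.5],[0,0,0]],"twist":[[0,0,0],[0,0,0],[0,0,0],[0,0,0],[0,0,0],[0,0,0],[0,0,0],[0,0,0],[0,0,0],[0,0,0]],"gripper":[0,0,0,0,0,0,0,0,0,0]}'
python3 - <<'E'
from h import *
import pickle
o=st();d={n:grab(n,n+'9.png') for n in('scene','wrist')};pickle.dump([o,d],open('c9.pkl','wb'))
cv2.imwrite('pics/s9c.png',cv2.resize(d['scene']['frame'][130:330,110:310],None,fx=3,fy=3,interpolation=cv2.INTER_CUBIC))
E
```

```text
clock: 17.95
tcp_pos: [0.5672, -0.2228, 0.0822]
ee_rot: [0.608, 0.794, -0.0, -0.0]
contact_force: [1.1, -1.0, -0.5]
width: 0.0854
t 17.95 tcp [ 0.5672 -0.2228  0.0822] 
 [[-2.599e-01  9.656e-01 -8.000e-04]
 [ 9.656e-01  2.599e-01  5.000e-04]
 [ 7.000e-04 -6.000e-04 -1.000e+00]] F [ 1.11 -1.   -0.47] w 0.0854 j [-0.506  0.46  -0.112  1.     0.     0.802]
```

View pics/wrist9.png

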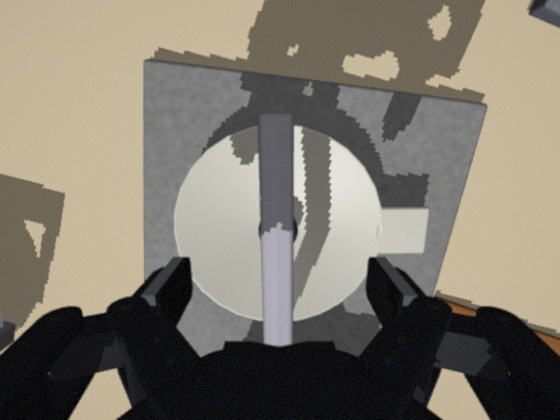

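View pics/s9c.png

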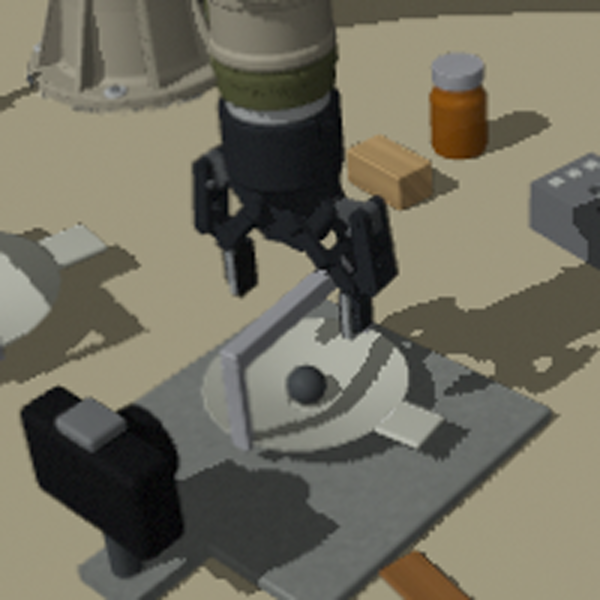

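The wrist view shows the bar (x≈277) centred between the fingers (190 / 368), clear of the dish. Closing gently, then to 80 N.

```bash
python3 -m handwheel '{"linear":[[0,0,0],[0,0,0],[0,0,0],[0,0,0],[0,0,0],[0,0,0],[0,0,0],[0,0,0]],"twist":[[0,0,0],[0,0,0],[0,0,0],[0,0,0],[0,0,0],[0,0,0],[0,0,0],[0,0,0]],"gripper":[0.2,0.35,0.5,0.6,0.7,0.75,0.8,0.85]}' 25
python3 -m handwheel '{"linear":[[0,0,0],[0,0,0],[0,0,0],[0,0,0],[0,0,0]],"twist":[[0,0,0],[0,0,0],[0,0,0],[0,0,0],[0,0,0]],"gripper":[0.9,1,1,1,1]}' 80
python3 - <<'E'
from h import *
import pickle
o=st();d={n:grab(n,n+'10.png') for n in('scene','wrist')}
cv2.imwrite('pics/s10c.png',cv2.resize(d['scene']['frame'][130:330,110:310],None,fx=3,fy=3,interpolation=cv2.INTER_CUBIC))
E
```

```text
clock: 18.85
tcp_pos: [0.5672, -0.2229, 0.0827]
ee_rot: [0.608, 0.794, -0.0, -0.0]
contact_force: [-1.2, -0.3, 0.7]
width: 0.014
clock: 19.35
tcp_pos: [0.5673, -0.223, 0.0829]
ee_rot: [0.608, 0.794, -0.0, -0.0]
contact_force: [-3.3, 0.8, 3.8]
width: 0.0125
t 19.35 tcp [ 0.5673 -0.223   0.0829] 
 [[-2.597e-01  9.657e-01 -3.000e-04]
 [ 9.657e-01  2.597e-01  0.000e+00]
 [ 1.000e-04 -3.000e-04 -1.000e+00]] F [-3.3   0.83  3.81] w 0.0125 j [-0.506  0.459 -0.112  1.    -0.     0.802]
```

View pics/s10c.png

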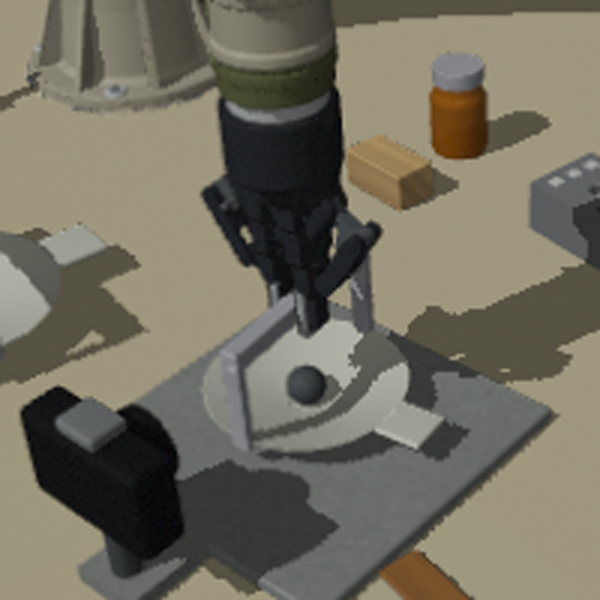

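View pics/wrist10.png

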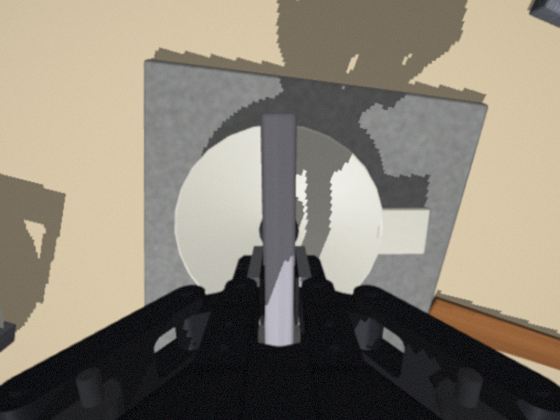

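The bar is gripped at its middle and the dish and ball have not moved. Lifting smoothly.

```bash
python3 -m handwheel '{"linear":[[0,0,-1],[0,0,-2],[0,0,-3],[0,0,-4],[0,0,-5],[0,0,-6],[0,0,-7],[0,0,-8],[0,0,-8],[0,0,-8]],"twist":[[0,0,0],[0,0,0],[0,0,0],[0,0,0],[0,0,0],[0,0,0],[0,0,0],[0,0,0],[0,0,0],[0,0,0]],"gripper":[1,1,1,1,1,1,1,1,1,1]}'
python3 -m handwheel '{"linear":[[0,0,-8],[0,0,-8],[0,0,-8],[0,0,-7],[0,0,-6],[0,0,-5],[0,0,-3],[0,0,-2],[0,0,-1],[0,0,0]],"twist":[[0,0,0],[0,0,0],[0,0,0],[0,0,0],[0,0,0],[0,0,0],[0,0,0],[0,0,0],[0,0,0],[0,0,0]],"gripper":[1,1,1,1,1,1,1,1,1,1]}'
python3 - <<'E'
from h import *
import pickle
o=st();d={n:grab(n,n+'11.png') for n in('scene','wrist')};pickle.dump([o,d],open('c11.pkl','wb'))
cv2.imwrite('pics/s11c.png',cv2.resize(d['scene']['frame'][130:330,110:310],None,fx=3,fy=3,interpolation=cv2.INTER_CUBIC))
E
```

```text
clock: 20.45
tcp_pos: [0.5677, -0.223, 0.1357]
ee_rot: [0.608, 0.794, 0.0, 0.0]
contact_force: [0.2, -0.1, -3.9]
width: 0.0126
clock: 21.45
tcp_pos: [0.5675, -0.2229, 0.1827]
ee_rot: [0.608, 0.794, 0.0, -0.0]
contact_force: [-0.5, 0.1, -4.5]
width: 0.0124
t 21.45 tcp [ 0.5675 -0.2229  0.1827] 
 [[-2.598e-01  9.657e-01 -1.000e-04]
 [ 9.657e-01  2.598e-01  2.000e-04]
 [ 2.000e-04 -1.000e-04 -1.000e+00]] F [-0.51  0.1  -4.51] w 0.0124 j [-0.506  0.398  0.048  1.222  0.     0.802]
```

View pics/s11c.png

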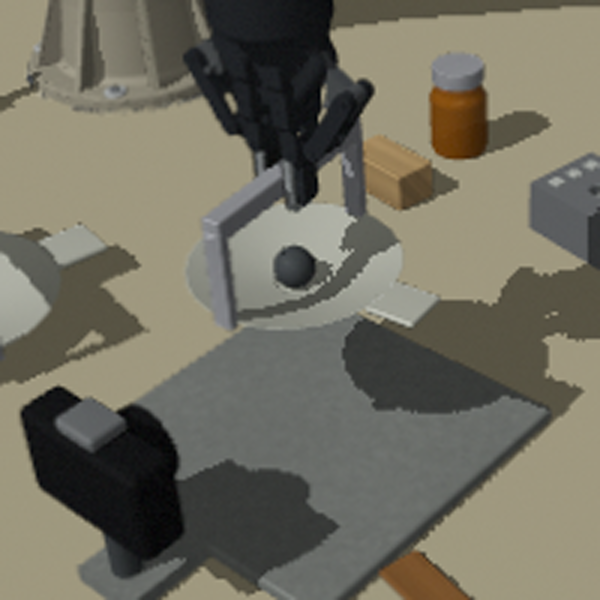

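View pics/wrist11.png

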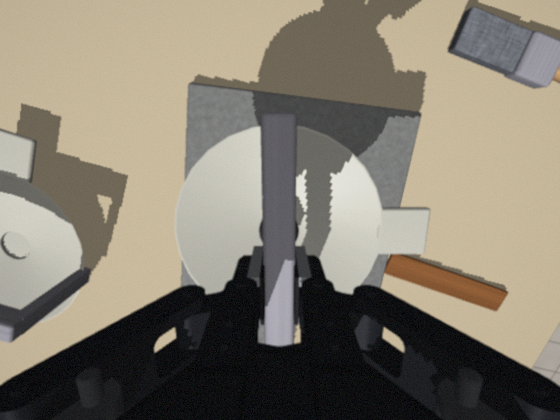

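The dish is lifted level with the ball still centred, and its picture in the wrist view is unchanged. Shifting gently to the board middle.

```bash
python3 -m handwheel '{"linear":[[-0.4,0.3,0],[-1,0.8,0],[-1.7,1.3,0],[-2.4,1.9,0],[-2.9,2.4,0],[-2.9,2.4,0],[-2.4,1.9,0],[-1.7,1.3,0],[-1,0.8,0],[-0.4,0.3,0]],"twist":[[0,0,0],[0,0,0],[0,0,0],[0,0,0],[0,0,0],[0,0,0],[0,0,0],[0,0,0],[0,0,0],[0,0,0]],"gripper":[1,1,1,1,1,1,1,1,1,1]}'
python3 -m handwheel '{"linear":[[0,0,0],[0,0,0],[0,0,0],[0,0,0],[0,0,0],[0,0,0],[0,0,0],[0,0,0],[0,0,0],[0,0,0]],"twist":[[0,0,0.3],[0,0,0.8],[0,0,1.4],[0,0,2],[0,0,2.6],[0,0,3.2],[0,0,3.7],[0,0,4],[0,0,4],[0,0,4]],"gripper":[1,1,1,1,1,1,1,1,1,1]}'
python3 - <<'E'
from h import *
o=st();c=grab('scene');cv2.imwrite('pics/s12c.png',cv2.resize(c['frame'][130:330,110:310],None,fx=3,fy=3,interpolation=cv2.INTER_CUBIC))
E
```

```text
clock: 22.55
tcp_pos: [0.5849, -0.2358, 0.1827]
ee_rot: [0.608, 0.794, 0.0, -0.0]
contact_force: [0.3, 0.7, -4.4]
width: 0.0129
clock: 23.55
tcp_pos: [0.5847, -0.2356, 0.1828]
ee_rot: [0.773, 0.635, 0.0, -0.0]
contact_force: [0.3, -0.7, -4.5]
width: 0.0126
t 23.55 tcp [ 0.5847 -0.2356  0.1828] 
 [[ 1.938e-01  9.810e-01 -0.000e+00]
 [ 9.810e-01 -1.938e-01  1.000e-04]
 [ 1.000e-04 -0.000e+00 -1.000e+00]] F [ 0.32 -0.68 -4.5 ] w 0.0126 j [-0.51   0.438  0.11   1.243  0.     1.255]
```

View pics/s12c.png

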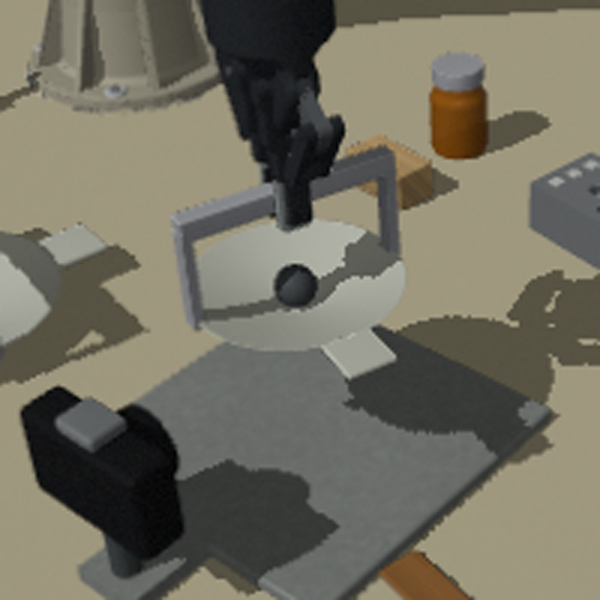

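Turning the right way (the lip is coming round to the camera), with the ball centred at (295,285). Continuing.

```bash
python3 -m handwheel '{"linear":[[0,0,0],[0,0,0],[0,0,0],[0,0,0],[0,0,0],[0,0,0],[0,0,0],[0,0,0],[0,0,0],[0,0,0]],"twist":[[0,0,4],[0,0,4],[0,0,4],[0,0,4],[0,0,4],[0,0,4],[0,0,4],[0,0,4],[0,0,4],[0,0,4]],"gripper":[1,1,1,1,1,1,1,1,1,1]}'
python3 -m handwheel '{"linear":[[0,0,0],[0,0,0],[0,0,0],[0,0,0],[0,0,0],[0,0,0],[0,0,0],[0,0,0],[0,0,0],[0,0,0]],"twist":[[0,0,4],[0,0,4],[0,0,4],[0,0,4],[0,0,4],[0,0,3.6],[0,0,3],[0,0,2.2],[0,0,1.5],[0,0,0.8]],"gripper":[1,1,1,1,1,1,1,1,1,1]}'
python3 -m handwheel '{"linear":[[0,0,0],[0,0,0],[0,0,0],[0,0,0],[0,0,0]],"twist":[[0,0,0],[0,0,0],[0,0,0],[0,0,0],[0,0,0]],"gripper":[1,1,1,1,1]}'
python3 - <<'E'
from h import *
import pickle
o=st();m=R.from_quat(o['ee_rot']).as_matrix();print('yaw',np.degrees(np.arctan2(m[1,1],m[0,1])))
d={n:grab(n,n+'13.png') for n in('scene','wrist','top')};pickle.dump([o,d],open('c13.pkl','wb'))
cv2.imwrite('pics/s13c.png',cv2.resize(d['scene']['frame'][130:330,110:310],None,fx=3,fy=3,interpolation=cv2.INTER_CUBIC))
cv2.imwrite('pics/t13c.png',cv2.resize(d['top']['frame'][130:270,300:480],None,fx=4,fy=4,interpolation=cv2.INTER_CUBIC))
E
```

```text
clock: 24.6
tcp_pos: [0.5848, -0.2356, 0.1828]
ee_rot: [0.943, 0.333, 0.0, -0.0]
contact_force: [-0.7, -0.4, -4.9]
width: 0.0125
clock: 25.6
tcp_pos: [0.5848, -0.2357, 0.1828]
ee_rot: [0.998, 0.069, 0.0, -0.0]
contact_force: [0.2, 0.0, -5.4]
width: 0.0124
clock: 26.1
tcp_pos: [0.5848, -0.2357, 0.1828]
ee_rot: [0.998, 0.069, 0.0, -0.0]
contact_force: [-0.6, -0.3, -5.2]
width: 0.0126
t 26.1 tcp [ 0.5848 -0.2357  0.1828] 
 [[ 9.904e-01  1.385e-01  1.000e-04]
 [ 1.385e-01 -9.904e-01  1.000e-04]
 [ 1.000e-04 -1.000e-04 -1.000e+00]] F [-0.58 -0.25 -5.22] w 0.0126 j [-0.51   0.438  0.11   1.243  0.     2.492]
yaw -82.03931794012377
```

View pics/s13c.png

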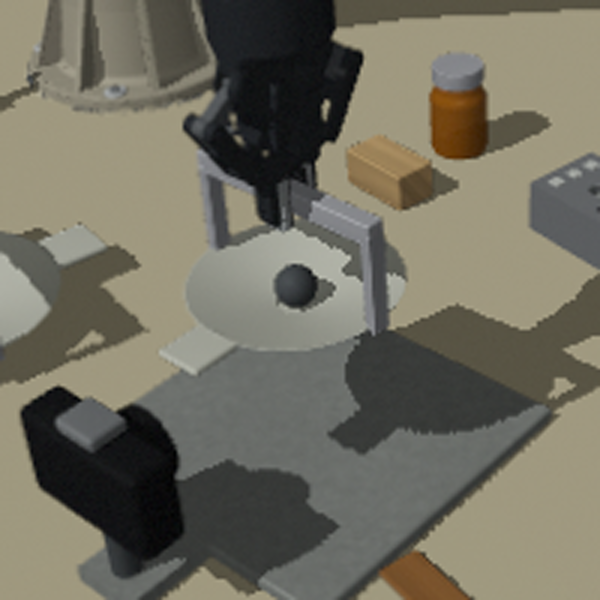

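View pics/wrist13.png

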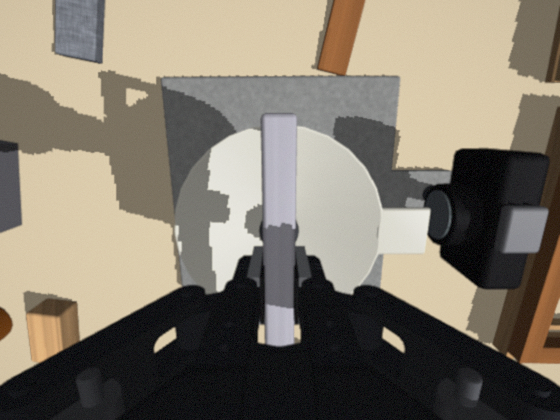

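View pics/t13c.png

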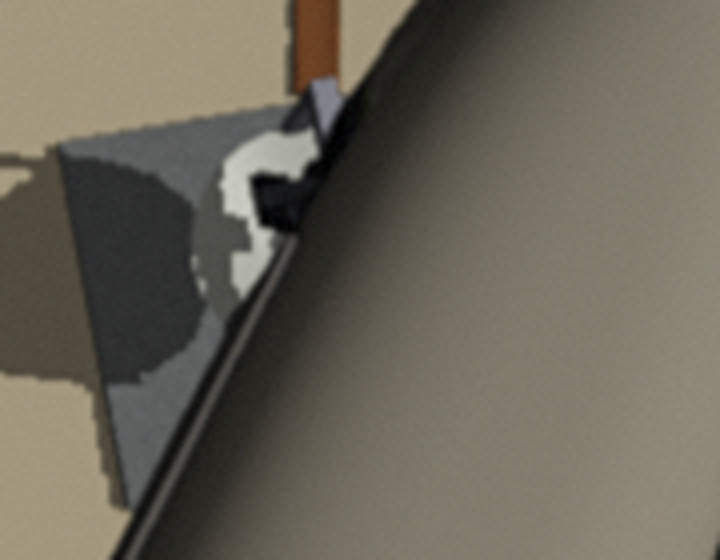

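Run:
```python
from h import *
import pickle
o,d=pickle.load(open('c13.pkl','rb'));W,S=d['wrist'],d['scene']
a,b=[onz(W,q,.012) for q in((164,77),(399,77))];u=b-a;print('board edge',np.degrees(np.arctan2(u[1],u[0])),np.linalg.norm(u))
l=[onz(W,q,.134) for q in((429,208),(427,253))];m=np.mean(l,0);v=l[1]-l[0];c=np.array([.585,-.2357])
print('lip',m,np.degrees(np.arctan2(*(m[:2]-c)[[1,0]])),np.linalg.norm(m[:2]-c),'endedge normal',np.degrees(np.arctan2(v[1],v[0]))+90)
ball=(110+295/3,130+285/3);print('ball',onz(S,ball,.112+.008+.014))
st()
```

```text
board edge -82.10345773942929 0.23261235743704914
lip [ 0.59995819 -0.33710737  0.134     ] -81.60904146905733 0.10250463943729742 endedge normal -76.67459707105684
ball [ 0.58931311 -0.23678213  0.134     ]
t 26.25 tcp [ 0.5848 -0.2357  0.1828] 
 [[ 9.904e-01  1.384e-01  1.000e-04]
 [ 1.384e-01 -9.904e-01  1.000e-04]
 [ 1.000e-04 -1.000e-04 -1.000e+00]] F [-0.03  0.53 -4.87] w 0.0128 j [-0.51   0.438  0.11   1.243  0.     2.492]
```

View pics/scene13.png

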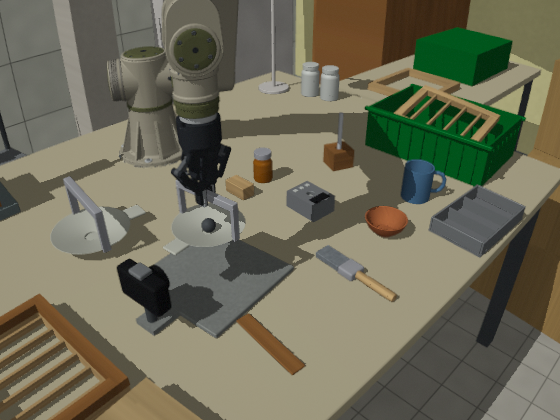

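The final scene view shows the stylus back in its holder at (340,135), bystanders unmoved, the ball at (208,225) mid-dish, and the lip pointing to the camera. Handing in.

```bash
python3 -c "
from cell import *
finish_job()"
```

```text
the job is handed in; nothing more can be done
```

All three parts of the job are done, and I handed it in at about 26 s of the 54 s, still holding the dish.

- **Button:** I pressed it with the stylus until it bottomed out, about 5 mm down. The force rose steeply to 16.5 N with no further travel, and the button sprang back afterwards. The stylus is back standing in its holder.
- **Dish:** I lifted the smaller dish by the middle of its handle, 100 mm above the board, centred it there and turned it 97°, because it started about 7° off square. The tool is at (0.585, -0.236, 0.183) and vertical.

**Last checks**
- **Lip direction:** the lip measures -81.6° and the board's camera direction measures between -81.6° and -82.1° (two views). The lip's short end edge alone reads -76.7°. I put that down to pixel error over a 45-pixel edge and did not correct for it.
- **Ball:** it shows in the middle of the dish. The scene camera puts it about 4 mm off in x, the same offset that camera gave for the handle before I moved anything.
- **Level and surroundings:** the dish looks the same in the wrist camera as before the lift, and no bystander appears to have moved. The top view was blocked by the arm at the end.

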